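Roll a drive wheel into the test bay and push its buffer home

ROBOT

A 6-joint arm with a two-finger parallel gripper is mounted at the origin on the work surface. World frame = base frame: x ahead of the robot, y to its left, z up, the work surface at z = 0. Lengths are in mm, angles in rad, forces in N, time in s.
With the tool pointing down it reaches from about 350 to 875 mm from the base axis. Payload 4.2 kg.
Tool frame: the origin (TCP) lies between the finger pads; the fingertips stand 11 mm ahead of it and the grasp point (between the pads) lies 8 mm behind it; z points along the fingers, y is the direction in which the jaws open and shut (so a half turn about z gives the same grasp; the last joint's range is limited). The gripper opens to 85 mm and grips with 20 to 120 N. Pads are 22 mm wide; open, the fingers measure 114 mm over their backs; the gripper's body (76 mm by 85 mm) begins 54 mm behind the grasp point. The pads swing forward as they close: fully open they stand 13 mm farther back than shut.
Start: joints at [1.364, 0.385, 0.008, 0, -1.194, -0.259], TCP at [280.677, 558.408, 242.312] pointing down, gripper open.
Joint ranges: [-3.14, 3.14], [-1.21, 2.06], [-1.07, 1.41], [-3.16, 2.05], [-2.99, -0.16], [-3.1, 3.1]. Speed limits (rad/s): [2.79, 2.79, 3.14, 3.14, 3.14, 3.14].

INTERFACE

Orientations are given as a unit quaternion [x, y, z, w].
In Python, from bench import * gives the robot as it stands.
- The arm moves only by the tool servo_tool, never from a script. Its argument "rows" is a list of rows, each a list of 7 numbers: the opening, from 0 (shut) to 1 (fully open), then the shift along the tool's x, y, z in cm, then the turn, a rotation vector about the tool's x, y, z in degrees. A call has 1 to 12 rows; each row shifts and turns the commanded pose from where the row before left it, along the tool's axes as they then stand; what a row does not reach is not made up. A row lasts 1/10 s, in which the tool goes at most 50 mm and 8.59 degrees, less where a joint would pass 70% of its speed; a pose out of reach is approached as far as the arm can. A call is refused whole if a number of a shift passes 5 or a number of a turn 8.59, either way. A call with a gripper value outside its range is refused whole. The fingers move at their own pace and stop on an object; the grip force is fixed at half the most. Time passes only in rows, so rows that do not move let the fingers close. It gives the time, the measured TCP pose, the force and the opening at its end, in the units of the state.
- read_state(): the state, without advancing time (a new reading comes with each control period).
- get_image(name): name is "scene" or "top"; returns a dict with "image" (420x560x3 uint8, red, green, blue), "mtx" (3x3 intrinsics, pixels), "k1" (the pictures are not rectified: a ray, as slopes to the right and down, at radius r is drawn at 1 + k1 r^2 times it, then the intrinsics apply), "extrinsics" (4x4, takes a point from camera to world coordinates). Camera axes: x right, y up, looking along -z (the intrinsics and any distortion apply to the point x, -y, -z); pixel columns grow to the right and rows downward; lengths in mm; the calibration is good to about 2 mm. A picture is of the moment at which its call begins. There is no depth.
- job_done(): hands the job in, once; it reports no verdict.
The state is a dict: "clock": time; "joints": joint angles; "joint_vel": joint speeds; "joint_efforts": joint torques, N m; "position": TCP position; "ee_rot": TCP orientation; "contact_force": force on the tool from outside, world axes, zero at the start; "wrist_torque": the same for the moment, N m; "gripper_width": finger opening in mm.
Only numpy, scipy, OpenCV 4.12 (cv2) and the standard library are available. Lean on these libraries where they do the work, as an engineer would, in place of code of your own. Each camera call takes 0.05 s, during which the arm holds its last target. There are 200 camera calls.

TASK

Square the small rubber-tyred wheel up to the wheel test bay and roll it along the bench on its rim, through at least half a turn before it reaches the bay, over the little ramp and in between the cheeks, never letting it fall flat and never picking it up off the bench. Then push it gently onwards so that it drives the bay's sliding buffer fully home, feel for the hard stop, and hold it pressed there for a second with a steady push of about 14 newtons, never more than 20 on the buffer. Leave the wheel standing in the bay and do not disturb the other things on the bench.

Things in the scene. Friction and masses are not known exactly. Their poses are not given: they have to be found in the camera images.
- wheel: Drive wheel, black rubber tyre on an aluminium disc, 70 mm in diameter, 24 mm wide, flat side faces, 0.25 to 0.42 kg, standing on its rim. Origin: its centre, 35 mm above the bench. y is the axle; x and z lie in the disc and turn as it rolls: at the start x points along its rolling direction, roughly to the bay, and z up. It topples when leaned 19 degrees and rolls on freely when let go moving.
- wheel_mark (a point): A point in the wheel's mid-plane 29 mm from the axle, straight above the axle at the start (on its +z, beyond the largest dark screw). It shows how far the wheel has rolled: lowest after half a turn (110 mm of rolling). The half turn counts once this point comes within 16 mm of the bench with the wheel's centre still before the ramp's drop edge.
- bay: Wheel test bay, fixed, bare aluminium, open on top. Origin: on the bench, midway between the cheeks, under the ramp's drop edge. x: the direction the wheel is rolled in, z up. Two cheeks 20 mm high, inner faces at y = +-18 mm, 10 mm thick, run from x = -30 to 165 mm. The buffer unit stands between them. The wheel starts at x = -185 to -145 mm, y within 30 mm.
- bay_mouth (a point): Middle of the bay's mouth on the bench, at x = -75 mm. Two flared guides, 20 mm high, narrow from 72 mm apart here to 36 mm at x = -30 mm. A ramp rises from x = -28 mm to 2.5 mm at x = 0, then drops; past it the wheel's centre is at x = 13 mm or more. The buffer unit (block 60 mm high and 35 mm long) is clamped by hand: its face starts at x = 53 to 77 mm and is home at 67 to 87 mm; exactly where is not measured.
- buffer (a joint): Travel of the sliding buffer in m: 0 nearest the mouth, 0.014 fully home (hard stop). It starts at 0 to 0.004, slides along the bay's x against a steady 4 N of friction and stays where it is pushed. Its steel face plate, 30 mm wide, 10 to 60 mm above the bench, sits on stiff rubber (6 N per mm), so at the stop the force rises fast. Friction at the bench takes up to 3 N of a push on the wheel.
- bearing: Steel bearing ring lying flat beside the lane, 42 mm across, 13 mm high. Bystander. Origin: centre of its underside.
- screw_jar: Closed small jar standing beside the lane, 44 mm across, 50 mm high. Bystander. Origin: centre of its underside.
- driver: Screwdriver, 200 mm long, lying on the bench. Bystander.
- bracket: Steel angle bracket, 50 x 40 x 50 mm high, standing on its foot. Bystander. Origin: centre of its underside.
- mug: White mug, 80 mm across, 90 mm high. Bystander. Origin: centre of its underside.
- spare_collar: Aluminium collar lying flat, 52 mm across, 18 mm high. Bystander. Origin: centre of its underside.
Not all that is in view belongs to the job. Leave any blue look-alike of the part that bears buffer alone.

How it is judged (in metres and radians):
On the way, in this order (a step that is already met when the one before it is completed fails the run):
1. the wheel has rolled half a turn on the bench before the bay (its mark has come within 16 mm of the bench while its centre is still before the ramp's drop edge) (height (world z) of wheel_mark below 0.016 m and x of wheel in the frame of bay below 0 m), for 0.05 s.
2. the wheel has rolled over the ramp and stands between the cheeks (x of wheel in the frame of bay above 0.01 m and y of wheel in the frame of bay between -0.01 and 0.01 m and angle between wheel's own y axis and vertical between 1.37 and 1.77 rad), for 0.02 s.
3. the wheel presses the buffer, fully home, with at least 9 N (value of joint buffer above 0.0122 m and contact force between wheel and buffer above 9 N), for 0.5 s.
At the end, for the whole second after the job is handed in: The buffer is fully home (within 1.8 mm of its hard stop), and the wheel stands upright (within about 11 degrees) and at rest on the bench between the cheeks, beyond the ramp's edge and within 10 mm of the bay's centre line (all of step 2 and value of joint buffer above 0.0122 m and x of wheel in the frame of bay below 0.056 m and height (world z) of wheel below 0.04 m and linear speed of wheel below 0.02 m/s and angular speed of wheel below 0.5 rad/s); the robot touches nothing.
It fails at once if the wheel leaned more than 20 degrees or fell flat (angle between wheel's own y axis and vertical below 1.22 rad or angle between wheel's own y axis and vertical above 1.92 rad).
It fails at once if the wheel was picked up (its centre more than 15 mm above where it stands) (height (world z) of wheel above 0.05 m).
It fails at once if the buffer was pressed harder than 20 N (contact force between anything else and buffer above 20 N).
It fails at once if a bystander was moved more than 30 mm (distance of any of bearing, screw_jar, driver, bracket, mug, spare_collar from where it was at the start of the episode above 0.03 m).
It also fails if it takes over 72 s, if anything falls off the work surface, if the arm or the gripper's body presses on something with over 40 N, if the wrist force passes 120 N, or if a joint passes its speed limit or range.

## Working session

There is one attempt and no reset: what is moved stays moved. The work goes in short steps, Python scripts to look and compute and a tool call to move; the robot and the scene stay as the last step left them, time stands still between calls to the robot, and variables do not carry over. Pictures are saved under pics/ and viewed, about 8 in all and at most 12, crops included, and the job is handed in when it is done.

Besides the shell and the picture viewer there is one more tool, called as name(argument=value, ...) on one line, values as JSON. servo_tool: Moves the arm, as the interface text tells. Its arguments: {"type":"object","properties":{"rows":{"type":"array","items":{"type":"array","items":{"type":"number"}}}},"required":["rows"]}

```bash
mkdir -p pics; ls; cat > h.py <<'E'
import numpy as np, cv2
from bench import *
from scipy.spatial.transform import Rotation as R
def shot(n,save=None):
    d=get_image(n)
    if save: cv2.imwrite('pics/'+save,cv2.cvtColor(d['image'],cv2.COLOR_RGB2BGR))
    return d
def ray(d,u,v):
    K=np.array(d['mtx']);E=np.array(d['extrinsics'])
    p=np.array([(u-K[0,2])/K[0,0],(v-K[1,2])/K[1,1]]);q=p.copy()
    for _ in range(20): q=p/(1+d['k1']*(q@q))
    return E[:3,3],E[:3,:3]@np.array([q[0],-q[1],-1.])
def onz(d,u,v,z):
    o,r=ray(d,u,v);return o+r*(z-o[2])/r[2]
def px(d,P):
    E=np.array(d['extrinsics']);K=np.array(d['mtx']);c=E[:3,:3].T@(np.array(P)-E[:3,3])
    q=np.array([c[0],-c[1]])/-c[2];q=q*(1+d['k1']*(q@q));return K[0,0]*q[0]+K[0,2],K[1,1]*q[1]+K[1,2]
E
python3 - <<'E'
from h import *
import pickle
for n in('scene','top'):
    d=shot(n,n+'0.png');pickle.dump(d,open(n+'0.pkl','wb'));print(n,np.round(d['mtx'],1).tolist(),d['k1'],np.round(d['extrinsics'],3).tolist())
print(read_state())
E
```

```text
pics
scene [[393.0, 0.0, 275.4], [0.0, 393.0, 213.0], [0.0, 0.0, 1.0]] 0.002743896902500129 [[-0.421, -0.472, 0.775, 1445.33], [0.907, -0.229, 0.353, 435.882], [0.011, 0.852, 0.524, 655.948], [0.0, 0.0, 0.0, 1.0]]
top [[475.3, 0.0, 278.9], [0.0, 475.3, 206.1], [0.0, 0.0, 1.0]] -0.04602134712645219 [[-0.009, 0.993, -0.119, 458.799], [-1.0, -0.008, 0.007, 45.05], [0.006, 0.119, 0.993, 1297.971], [0.0, 0.0, 0.0, 1.0]]
{'clock': 0.1, 'joints': array([ 1.36358321e+00,  3.85471944e-01,  6.77620601e-03, -3.96438050e-04,
       -1.19399260e+00, -2.58609646e-01]), 'joint_vel': array([ 0.00033361, -0.00295898,  0.0017487 , -0.00056253,  0.00324176,
        0.00068542]), 'joint_efforts': array([-5.29228837e-04, -3.93316054e+01,  1.88930440e+01,  4.19803396e+00,
       -2.55985200e-03,  7.60633753e-06]), 'position': array([280.48949708, 557.97921615, 241.34669468]), 'ee_rot': array([ 9.72981211e-01, -2.30882296e-01, -1.59875085e-04,  9.50428805e-04]), 'contact_force': array([-0.48683381, -0.84437647,  0.10179599]), 'wrist_torque': array([ 0.00737162,  0.03079409, -0.07270069]), 'gripper_width': 85.23959148191642}
```

View pics/scene0.png

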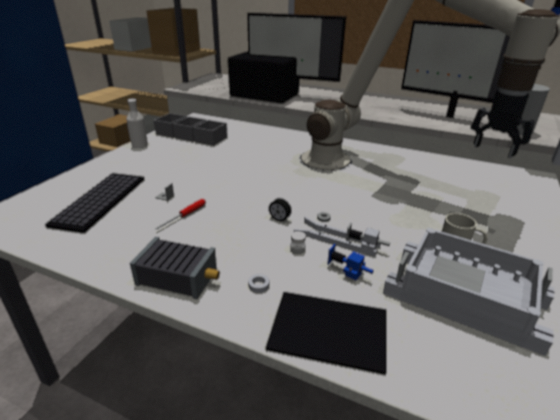

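View pics/top0.png

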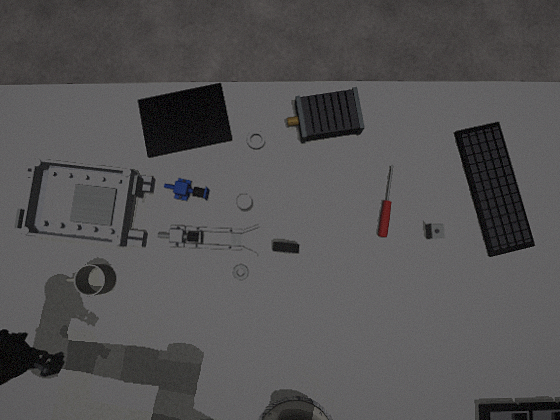

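Scene view: wheel at (280,209), silver bay at (305–385,235), with the blue look-alike at (348,262). Top view: wheel at (286,246), bay at x 160–258, y≈238, bearing ring at (240,271), jar at (244,202), blue look-alike at (185,188). Candidates for the wheel: black wheel (286,246), ring (240,271) and collar (256,141). The black tyred one fits the description. For the bay, I choose the silver one, not the blue. I'll check with a close crop.

```bash
python3 - <<'E'
import cv2,numpy as np
a=cv2.imread('pics/top0.png')[190:290,150:310];b=cv2.imread('pics/scene0.png')[185:275,255:415]
f=lambda i:cv2.resize(i,None,fx=5,fy=5,interpolation=cv2.INTER_CUBIC)
A=cv2.convertScaleAbs(f(a),alpha=1.5)
cv2.imwrite('pics/c1.png',A);cv2.imwrite('pics/c2.png',f(b))
E
```

```text
(no output)
```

View pics/c1.png

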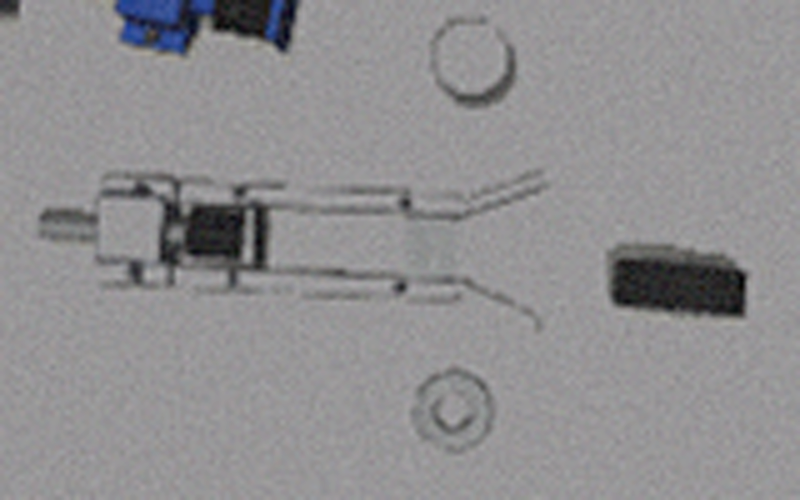

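View pics/c2.png

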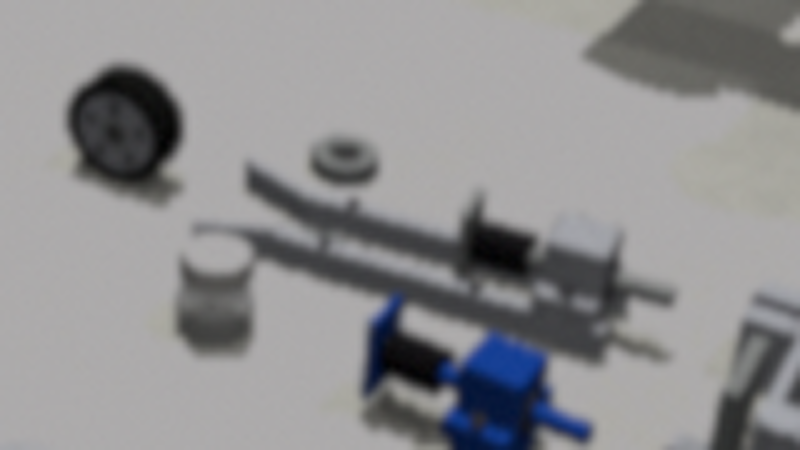

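```bash
python3 - <<'E'
from h import *
import pickle
d=pickle.load(open('top0.pkl','rb'))
f=lambda c,z:np.round(onz(d,150+(c[0]+.5)/5-.5,190+(c[1]+.5)/5-.5,z),1)
pts={}
for n,c,z in [('end up',(105,178),20),('end low',(105,285),20),('out up',(460,192),20),('out low',(460,298),20),('kink up',(463,214),20),('kink low',(463,281),20),('mouth up',(545,178),20),('mouth low',(540,322),20),('buf face u',(268,207),60),('buf face l',(266,270),60),('ramp edge',(408,240),2),('jar',(472,58),50),('ring',(453,410),13)]:
    print(n,f(c,z))
g=cv2.cvtColor(d['image'],cv2.COLOR_RGB2GRAY)
m=np.zeros_like(g);m[232:262,265:305]=(g[232:262,265:305]<60)
cs,_=cv2.findContours(m,cv2.RETR_EXTERNAL,cv2.CHAIN_APPROX_NONE);c=max(cs,key=cv2.contourArea)
r=cv2.minAreaRect(c);print(r,m.sum());b=cv2.boxPoints(r)
for p in b: print(p,[np.round(onz(d,*p,z),1)[:2] for z in(35,65)])
M=cv2.moments(m,True);u,v=M['m10']/M['m00'],M['m01']/M['m00'];print(u,v,[np.round(onz(d,u,v,z),1)[:2] for z in(35,50,70)])
ds=pickle.load(open('scene0.pkl','rb'));g=cv2.cvtColor(ds['image'],cv2.COLOR_RGB2GRAY)
print(np.round(onz(ds,280,209,35),1))
E
```

```text
end up [562.2 328.9  20. ]
end low [504.6 327.9  20. ]
out up [553.2 137.3  20. ]
out low [496.3 137.2  20. ]
kink up [541.3 135.6  20. ]
kink low [505.4 135.6  20. ]
mouth up [560.4  91.5  20. ]
mouth low [483.2  94.4  20. ]
buf face u [543.2 234.5  60. ]
buf face l [510.4 235.3  60. ]
ramp edge [528.6 166.9   2. ]
jar [622.  128.8  50. ]
ring [436.7 141.5  13. ]
((285.0, 246.5), (11.0, 26.0), 90.0) 273
[272. 241.] [array([516.9,  55.5]), array([515.5,  55.3])]
[298. 241.] [array([516.3, -13.5]), array([515. , -12.1])]
[298. 252.] [array([487.3, -13.1]), array([486.6, -11.7])]
[272. 252.] [array([487.8,  55.7]), array([487.1,  55.5])]
285.42124542124543 246.6043956043956 [array([501.8,  20.1]), array([501.3,  20.4]), array([500.6,  20.7])]
[500.2  20.2  35. ]
```

Crops confirm it: black wheel (crop 1 at 680,285), silver bay with flared guides (545,178)/(540,322), buffer plate at x≈265, ramp edge at x≈408. Bay origin is about (525.5,165), with its x axis 2.8° off world +y. The wheel is at (501,20), i.e. bay (-146,+17), with its yaw about 3° off the bay axis.

Plan: grip the wheel by its side faces and square it on the bench. Then cage it fore and aft between the fingers and roll it.

servo_tool(rows=[[1, 0, 0, 0, 0, 0, 8.59], [1, 0, 0, 0, 0, 0, 8.59], [1, 0, 0, 0, 0, 0, 8.59], [1, 0, 0, 0, 0, 0, 8.59], [1, 0, 0, 0, 0, 0, 8.59], [1, 0, 0, 0, 0, 0, 8.59], [1, 0, 0, 0, 0, 0, 8.59], [1, 0, 0, 0, 0, 0, 8.59], [1, 0, 0, 0, 0, 0, 0]])

```text
clock: 1.0
position: [280.6, 558.2, 241.7]
ee_rot: [-0.673, 0.74, -0.0, -0.001]
contact_force: [-0.6, -0.3, -0.6]
gripper_width: 85.6
```

```bash
cat >> h.py <<'E'
A=np.array([.0485,.9988,0]);O=np.array([525.5,165,0])
def st():
    s=read_state();r=R.from_quat(s['ee_rot']);M=r.as_matrix();p=s['position']
    print('t',round(s['clock'],2),'p',p.round(1),'w',round(s['gripper_width'],1),'F',np.round(s['contact_force'],1),'toolx deg',np.degrees(np.arctan2(M[1,0],M[0,0])).round(2),'z',M[:,2].round(4),'bay',bay(p).round(1),'j6',np.round(s['joints'][[0,5]],2))
    return s,M,p
def bay(p): q=np.array(p)[:2]-O[:2];return np.array([q@A[:2],q@np.array([-A[1],A[0]])])
def wor(x,y,z): return np.array([*(O[:2]+x*A[:2]+y*np.array([-A[1],A[0]])),z])
def go(T):
    s,M,p=st();print('tool shift cm',(M.T@(np.array(T)-p)/10).round(2))
E
python3 -c "
from h import *
go([501,20.3,150])"
```

```text
t 1.0 p [280.6 558.2 241.7] w 85.6 F [-0.6 -0.3 -0.6] toolx deg -95.4 z [-5.e-04 -1.e-03 -1.e+00] bay [380.8 263.7] j6 [ 1.36 -1.46]
tool shift cm [ 51.46 -27.01   9.22]
```

servo_tool(rows=[[1, 4.3, -2.25, 0.5, 0, 0, 0], [1, 4.3, -2.25, 0.5, 0, 0, 0], [1, 4.3, -2.25, 0.5, 0, 0, 0], [1, 4.3, -2.25, 0.5, 0, 0, 0], [1, 4.3, -2.25, 0.5, 0, 0, 0], [1, 4.3, -2.25, 0.5, 0, 0, 0], [1, 4.3, -2.25, 1, 0, 0, 0], [1, 4.3, -2.25, 1, 0, 0, 0], [1, 4.3, -2.25, 1, 0, 0, 0], [1, 4.3, -2.25, 1, 0, 0, 0], [1, 4.3, -2.25, 1, 0, 0, 0], [1, 4.2, -2.25, 1.2, 0, 0, 0]])

```text
clock: 2.2
position: [501.5, 18.3, 150.3]
ee_rot: [-0.674, 0.738, -0.0, 0.0]
contact_force: [0.6, 0.9, -0.0]
gripper_width: 85.2
```

servo_tool(rows=[[1, 0, 0, 0, 0, 0, 0], [1, 0, 0, 0, 0, 0, 0], [1, 0, 0, 0, 0, 0, 0]])

```text
clock: 2.5
position: [500.9, 20.8, 150.5]
ee_rot: [-0.674, 0.739, -0.0, 0.0]
contact_force: [-0.1, 0.9, -0.4]
gripper_width: 85.4
```

```bash
python3 -c "
from h import *
go([501,20.3,25])"
```

```text
t 2.5 p [500.9  20.8 150.5] w 85.4 F [-0.1  0.9 -0.4] toolx deg -95.28 z [ 3.e-04  2.e-04 -1.e+00] bay [-145.2   17.6] j6 [ 0.37 -0.46]
tool shift cm [ 5.000e-02 -1.000e-02  1.255e+01]
```

servo_tool(rows=[[1, 0, 0, 3.5, 0, 0, 0], [1, 0, 0, 3.5, 0, 0, 0], [1, 0, 0, 2.5, 0, 0, 0], [1, 0, 0, 2, 0, 0, 0], [1, 0, 0, 1, 0, 0, 0], [0.5, 0, 0, 0, 0, 0, 0], [0.45, 0, 0, 0, 0, 0, 0], [0.4, 0, 0, 0, 0, 0, 0], [0.4, 0, 0, 0, 0, 0, 0], [0.4, 0, 0, 0, 0, 0, 0]])

```text
clock: 3.5
position: [501.3, 20.4, 26.1]
ee_rot: [-0.673, 0.74, -0.0, 0.001]
contact_force: [-0.1, 0.2, 0.9]
gripper_width: 34.3
```

```bash
python3 -c "
from h import *
st()
a=shot('top')['image'][215:275,240:330];b=shot('scene')['image'][150:250,210:340]
f=lambda i,k:cv2.resize(i,(520,int(520*i.shape[0]/i.shape[1])),interpolation=2)
o=np.vstack([cv2.convertScaleAbs(f(a,5),alpha=1.6),f(b,4)]);o=cv2.resize(o,None,fx=.79,fy=.79)
print(o.shape);cv2.imwrite('pics/g1.png',o[:,:,::-1])"
```

```text
t 3.5 p [501.3  20.4  26.1] w 34.3 F [-0.1  0.2  0.9] toolx deg -95.41 z [ 1.5e-03  6.0e-04 -1.0e+00] bay [-145.6   17.1] j6 [ 0.36 -0.46]
(589, 411, 3)
```

View pics/g1.png

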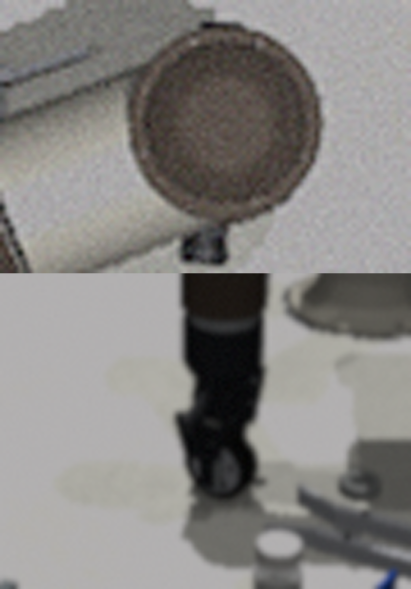

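The scene crop shows the wheel standing between the fingers with the near finger in front of its disc. The arm hides it from above. Now gripping.

servo_tool(rows=[[0.36, 0, 0, 0, 0, 0, 0], [0.33, 0, 0, 0, 0, 0, 0], [0.3, 0, 0, 0, 0, 0, 0], [0.27, 0, 0, 0, 0, 0, 0], [0.24, 0, 0, 0, 0, 0, 0], [0.2, 0, 0, 0, 0, 0, 0], [0.2, 0, 0, 0, 0, 0, 0]])

```text
clock: 4.3
position: [500.8, 20.2, 25.4]
ee_rot: [-0.673, 0.74, 0.0, -0.0]
contact_force: [-0.5, -0.7, 1.7]
gripper_width: 22.9
```

```bash
python3 -c "
from h import *
s,M,p=st()
q=wor(-150,0,p[2]);print(q);go(q)"
```

```text
t 4.3 p [500.8  20.2  25.4] w 22.9 F [-0.5 -0.7  1.7] toolx deg -95.41 z [-4.e-04 -2.e-04 -1.e+00] bay [-145.9   17.7] j6 [ 0.36 -0.46]
[518.225       15.18        25.37078913]
t 4.3 p [500.8  20.2  25.4] w 22.9 F [-0.5 -0.7  1.7] toolx deg -95.41 z [-4.e-04 -2.e-04 -1.e+00] bay [-145.9   17.7] j6 [ 0.36 -0.46]
tool shift cm [ 0.33 -1.78 -0.  ]
```

servo_tool(rows=[[0.2, 0.03, -0.18, 0, 0, 0, -0.26], [0.2, 0.03, -0.18, 0, 0, 0, -0.26], [0.2, 0.03, -0.18, 0, 0, 0, -0.26], [0.2, 0.03, -0.18, 0, 0, 0, -0.26], [0.2, 0.03, -0.18, 0, 0, 0, -0.26], [0.2, 0.03, -0.18, 0, 0, 0, -0.26], [0.2, 0.03, -0.18, 0, 0, 0, -0.26], [0.2, 0.03, -0.18, 0, 0, 0, -0.26], [0.2, 0.03, -0.18, 0, 0, 0, -0.26], [0.2, 0.03, -0.18, 0, 0, 0, -0.26], [0.2, 0, 0, 0, 0, 0, 0], [0.2, 0, 0, 0, 0, 0, 0]])

```text
clock: 5.5
position: [516.1, 15.4, 25.4]
ee_rot: [-0.689, 0.724, 0.001, -0.002]
contact_force: [-6.9, 0.7, 9.0]
gripper_width: 23.3
```

servo_tool(rows=[[0.3, 0, 0, 0, 0, 0, 0], [0.35, 0, 0, 0, 0, 0, 0], [0.45, 0, 0, 0, 0, 0, 0], [0.6, 0, 0, 0, 0, 0, 0], [0.8, 0, 0, -0.5, 0, 0, 0], [1, 0, 0, -1.5, 0, 0, 0], [1, 0, 0, -3, 0, 0, 0], [1, 0, 0, -4, 0, 0, 0], [1, 0, 0, -3, 0, 0, 0], [1, 0, 0, 0, 0, 0, 0]])

```text
clock: 6.5
position: [521.8, 16.6, 150.5]
ee_rot: [-0.69, 0.724, -0.003, 0.005]
contact_force: [0.4, -0.2, -0.1]
gripper_width: 85.5
```

```bash
python3 -c "
from h import *
st()"
```

```text
t 6.5 p [521.8  16.6 150.5] w 85.5 F [ 0.4 -0.2 -0.1] toolx deg -92.75 z [ 0.0109  0.0025 -0.9999] bay [-148.4   -3.5] j6 [ 0.34 -0.39]
```

servo_tool(rows=[[1, 4, 0, 0, 0, 0, 0], [1, 5, 0, 0, 0, 0, 0], [1, 5, 0, 0, 0, 0, 0], [1, 4, 0, 0, 0, 0, 0], [1, 0, 0, 0, 0, 0, 0], [1, 0, 0, 0, 0, 0, 0]])

```text
clock: 7.1
position: [509.3, -164.7, 144.7]
ee_rot: [-0.689, 0.725, 0.0, -0.0]
contact_force: [0.4, 0.5, 0.1]
gripper_width: 85.7
```

```bash
python3 -c "
from h import *
st()
d=shot('top');s=shot('scene')
import pickle;pickle.dump(d,open('top1.pkl','wb'))
a=d['image'][200:290,150:310]
o=cv2.convertScaleAbs(cv2.resize(a,None,fx=5,fy=5,interpolation=2),alpha=1.5)
cv2.imwrite('pics/g2.png',o[:,:,::-1])
g=cv2.cvtColor(d['image'],7);m=np.zeros_like(g);m[225:262,262:308]=g[225:262,262:308]<60
M=cv2.moments(m,True);u,v=M['m10']/M['m00'],M['m01']/M['m00'];P=onz(d,u,v,50);print(m.sum(),u,v,P,bay(P))
ys,xs=np.nonzero(m)
c=np.array([[x,ys[xs==x].mean()] for x in range(xs.min()+2,xs.max()-1)]);k=np.polyfit(c[:,0],c[:,1],1)
Q=[onz(d,x,np.polyval(k,x),50) for x in(u-12,u+12)];e=Q[0]-Q[1];print('heading from +y',np.degrees(np.arctan2(e[0],e[1])))
d0=pickle.load(open('top0.pkl','rb'))
"
```

```text
t 7.1 p [ 509.3 -164.7  144.7] w 85.7 F [0.4 0.5 0.1] toolx deg -92.95 z [-9.e-04  3.e-04 -1.e+00] bay [-3.301e+02  2.000e-01] j6 [-0.01 -0.04]
306 274.6764705882353 244.81699346405227 [506.18278985  48.4490598   50.        ] [-117.34796377   13.6413089 ]
heading from +y nan<string>:12: RuntimeWarning: Mean of empty slice.
  ret = ret.dtype.type(ret / rcount)
```

View pics/g2.png

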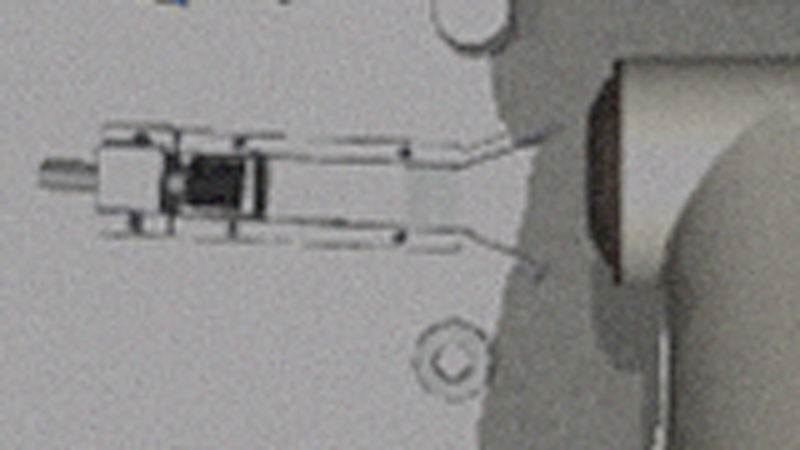

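The arm's forearm hides the wheel from above (dark area at crop (700,200)), while bay, jar and ring look unmoved. I'll move aside further, turning the tool for the cage on the way.

servo_tool(rows=[[1, 4, 0, 0, 0, 0, 0], [1, 5, 0, 0, 0, 0, 0], [1, 5, 0, 0, 0, 0, 0], [1, 4, 0, 0, 0, 0, 0], [1, 0, 0, 0, 0, 0, -8.5], [1, 0, 0, 0, 0, 0, -8.5], [1, 0, 0, 0, 0, 0, -8.5], [1, 0, 0, 0, 0, 0, -8.5], [1, 0, 0, 0, 0, 0, -8.5], [1, 0, 0, 0, 0, 0, -8.5], [1, 0, 0, 0, 0, 0, -8.5], [1, 0, 0, 0, 0, 0, -8.5]])

```text
clock: 8.4
position: [501.9, -341.9, 145.2]
ee_rot: [0.978, -0.211, -0.0, -0.0]
contact_force: [0.3, 0.3, 0.4]
gripper_width: 85.1
```

servo_tool(rows=[[1, 0, 0, 0, 0, 0, -8.5], [1, 0, 0, 0, 0, 0, -8.5], [1, 0, 0, 0, 0, 0, -5], [1, 0, 0, 0, 0, 0, 0]])

```text
clock: 8.8
position: [501.8, -342.1, 145.3]
ee_rot: [1.0, -0.023, -0.0, -0.0]
contact_force: [-0.2, -1.1, -0.5]
gripper_width: 85.6
```

```bash
cat > w.py <<'E'
from h import *
st()
d=shot('top')
import pickle,sys;pickle.dump(d,open('top2.pkl','wb'))
a=d['image'][200:290,150:310]
o=cv2.convertScaleAbs(cv2.resize(a,None,fx=5,fy=5,interpolation=2),alpha=1.5)
cv2.imwrite('pics/'+sys.argv[1],o[:,:,::-1])
g=cv2.cvtColor(d['image'],7);m=np.zeros_like(g);x0=int(sys.argv[2]);m[228:262,x0:308]=g[228:262,x0:308]<60
n,L,S,C=cv2.connectedComponentsWithStats(m);i=1+S[1:,4].argmax();m=(L==i).astype('uint8');print(S[i])
M=cv2.moments(m,True);u,v=M['m10']/M['m00'],M['m01']/M['m00'];P=onz(d,u,v,50);print(u,v,P,bay(P))
ys,xs=np.nonzero(m)
c=np.array([[x,ys[xs==x].mean()] for x in range(xs.min()+2,xs.max()-1)]);k=np.polyfit(c[:,0],c[:,1],1)
Q=[onz(d,x,np.polyval(k,x),50) for x in(u-12,u+12)];e=Q[0]-Q[1];print('heading from +y',np.degrees(np.arctan2(e[0],e[1])))
E
python3 w.py g3.png 262
```

```text
t 8.8 p [ 501.8 -342.1  145.3] w 85.6 F [-0.2 -1.1 -0.5] toolx deg -2.68 z [-1.e-04  2.e-04 -1.e+00] bay [-507.6   -0.9] j6 [-0.33  1.86]
[274 236  28  12 274]
287.34671532846716 240.86131386861314 [516.25675936  15.1496055   50.        ] [-150.1188712     1.96440462]
heading from +y 3.5259887494579734
```

Wheel now at bay (-150, +2), heading 0.7° off axis: squared up. Now over it with the cage.

```bash
python3 -c "
from h import *
go(wor(-150,1.5,145))"
```

```text
t 8.85 p [ 501.7 -342.3  145.3] w 85.5 F [ 1.  -0.1 -0.3] toolx deg -2.79 z [-0.e+00  1.e-04 -1.e+00] bay [-507.9   -0.8] j6 [-0.33  1.85]
tool shift cm [-2.400e-01 -3.579e+01  3.000e-02]
```

servo_tool(rows=[[1, -0.2, -3, 0, 0, 0, 0], [1, 0, -5, 0, 0, 0, 0], [1, 0, -5, 0, 0, 0, 0], [1, 0, -5, 0, 0, 0, 0], [1, 0, -5, 0, 0, 0, 0], [1, 0, -5, 0, 0, 0, 0], [1, 0, -5, 0, 0, 0, 0], [1, 0, -2.8, 0, 0, 0, 0], [1, 0, 0, 0, 0, 0, 0], [1, 0, 0, 0, 0, 0, 0], [1, 0, 0, 0, 0, 0, 0]])

```text
clock: 9.95
position: [516.3, 13.7, 145.3]
ee_rot: [1.0, -0.025, -0.0, 0.0]
contact_force: [-1.0, -0.4, 0.3]
gripper_width: 85.4
```

```bash
python3 -c "
from h import *
go(wor(-150,1.5,32))"
```

```text
t 9.95 p [516.3  13.7 145.3] w 85.4 F [-1.  -0.4  0.3] toolx deg -2.86 z [-3.e-04 -1.e-04 -1.e+00] bay [-151.5    1.8] j6 [0.34 1.18]
tool shift cm [ 0.03 -0.16 11.33]
```

servo_tool(rows=[[1, 0, -0.15, 3, 0, 0, 0], [1, 0, 0, 3, 0, 0, 0], [1, 0, 0, 2, 0, 0, 0], [1, 0, 0, 2, 0, 0, 0], [1, 0, 0, 1, 0, 0, 0], [1, 0, 0, 1, 0, 0, 0], [1, 0, 0, 0, 0, 0, 0], [0.97, 0, 0, 0, 0, 0, 0], [0.95, 0, 0, 0, 0, 0, 0], [0.93, 0, 0, 0, 0, 0, 0], [0.91, 0, 0, 0, 0, 0, 0], [0.89, 0, 0, 0, 0, 0, 0]])

```text
clock: 11.15
position: [516.8, 15.6, 25.7]
ee_rot: [1.0, -0.024, 0.0, -0.0]
contact_force: [-0.0, 0.2, -0.3]
gripper_width: 75.7
```

```bash
python3 -c "
from h import *
go(wor(-150,1.5,25))"
```

```text
t 11.15 p [516.8  15.6  25.7] w 75.7 F [-0.   0.2 -0.3] toolx deg -2.8 z [ 6.e-04  2.e-04 -1.e+00] bay [-149.6    1.5] j6 [0.34 1.18]
tool shift cm [-0.    0.04  0.07]
```

servo_tool(rows=[[0.89, 0, -0.2, 0, 0, 0, 0], [0.89, 0, -0.25, 0, 0, 0, 0], [0.89, 0, -0.3, 0, 0, 0, 0], [0.89, 0, -0.4, 0, 0, 0, 0], [0.89, 0, -0.4, 0, 0, 0, 0], [0.89, 0, -0.4, 0, 0, 0, 0], [0.89, 0, -0.4, 0, 0, 0, 0], [0.89, 0, -0.4, 0, 0, 0, 0], [0.89, 0, -0.3, 0, 0, 0, 0], [0.89, 0, -0.2, 0, 0, 0, 0], [0.89, 0, -0.1, 0, 0, 0, 0], [0.89, 0, 0, 0, 0, 0, 0]])

```text
clock: 12.35
position: [518.3, 49.1, 25.3]
ee_rot: [1.0, -0.024, 0.0, -0.0]
contact_force: [0.4, 0.8, -0.1]
gripper_width: 75.9
```

```bash
python3 -c "
from h import *
st()
b=shot('scene')['image'][150:270,220:380]
cv2.imwrite('pics/g4.png',cv2.resize(b,None,fx=5,fy=5,interpolation=2)[:,:,::-1])"
```

```text
t 12.35 p [518.3  49.1  25.3] w 75.9 F [ 0.4  0.8 -0.1] toolx deg -2.8 z [ 0.  0. -1.] bay [-116.1    1.6] j6 [0.41 1.12]
```

View pics/g4.png

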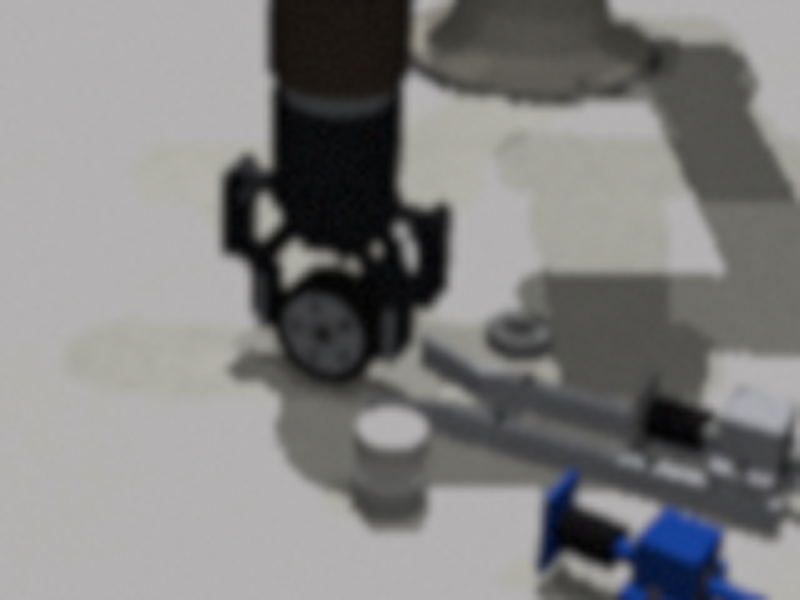

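The wheel (crop 325,330) is upright between the fingers, rolling towards the mouth and clear of jar and ring. Continuing.

servo_tool(rows=[[0.89, 0.01, -0.2, 0, 0, 0, 0], [0.89, 0.01, -0.3, 0, 0, 0, 0], [0.89, 0.01, -0.4, 0, 0, 0, 0], [0.89, 0.01, -0.4, 0, 0, 0, 0], [0.89, 0.01, -0.4, 0, 0, 0, 0], [0.89, 0.01, -0.4, 0, 0, 0, 0], [0.89, 0.01, -0.4, 0, 0, 0, 0], [0.89, 0.01, -0.4, 0, 0, 0, 0], [0.89, 0.01, -0.4, 0, 0, 0, 0], [0.89, 0.01, -0.4, 0, 0, 0, 0], [0.89, 0, -0.4, 0, 0, 0, 0], [0.89, 0, -0.4, 0, 0, 0, 0]])

```text
clock: 13.6
position: [521.5, 94.2, 25.3]
ee_rot: [1.0, -0.025, -0.0, 0.0]
contact_force: [-0.2, 0.1, 0.7]
gripper_width: 75.9
```

servo_tool(rows=[[0.89, 0, -0.4, 0, 0, 0, 0], [0.89, 0, -0.4, 0, 0, 0, 0], [0.89, 0, -0.4, 0, 0, 0, 0], [0.89, 0, -0.4, 0, 0, 0, 0], [0.89, 0, -0.4, 0, 0, 0, 0], [0.89, 0, -0.4, 0, 0, 0, 0], [0.89, 0, -0.4, 0, 0, 0, 0], [0.89, 0, -0.4, 0, 0, 0, 0], [0.89, 0, -0.3, 0, 0, 0, 0], [0.89, 0, -0.2, 0, 0, 0, 0], [0.89, 0, -0.1, 0, 0, 0, 0], [0.89, 0, 0, 0, 0, 0, 0]])

```text
clock: 14.8
position: [523.3, 131.9, 25.3]
ee_rot: [1.0, -0.024, -0.0, 0.0]
contact_force: [0.1, 0.1, -0.8]
gripper_width: 75.8
```

```bash
python3 -c "
from h import *
st()
b=shot('scene')['image'][170:260,270:390]
cv2.imwrite('pics/g5.png',cv2.resize(b,None,fx=6,fy=6,interpolation=2)[:,:,::-1])"
```

```text
t 14.8 p [523.3 131.9  25.3] w 75.8 F [ 0.1  0.1 -0.8] toolx deg -2.8 z [-1.e-04 -0.e+00 -1.e+00] bay [-33.1   0.6] j6 [0.55 0.97]
```

View pics/g5.png

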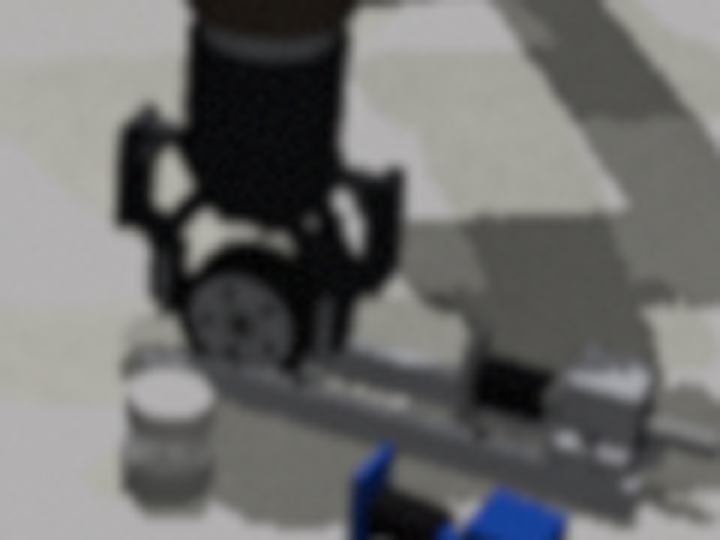

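The wheel stands on its rim (crop 240,315) between the flares, fingers above the cheeks. It has rolled about 115 mm, so the mark is at its lowest. Release, lift, turn 90°, and come down behind with shut fingers.

servo_tool(rows=[[0.95, 0, 0, 0, 0, 0, 0], [1, 0, 0, 0, 0, 0, 0], [1, 0, 0, -0.5, 0, 0, 0], [1, 0, 0, -2, 0, 0, 0], [1, 0, 0, -4, 0, 0, 0], [1, 0, 0, -4, 0, 0, 0], [1, 0, 0, -1, 0, 0, 0], [0.5, 0, 3, 0, 0, 0, 0], [0, 0, 5, 0, 0, 0, 0], [0, 0, 3, 0, 0, 0, 0]])

```text
clock: 15.85
position: [516.9, 20.0, 140.3]
ee_rot: [1.0, -0.025, -0.0, 0.0]
contact_force: [0.2, 0.4, 0.3]
gripper_width: 43.8
```

servo_tool(rows=[[0, 0, 0, 0, 0, 0, 8.5], [0, 0, 0, 0, 0, 0, 8.5], [0, 0, 0, 0, 0, 0, 8.5], [0, 0, 0, 0, 0, 0, 8.5], [0, 0, 0, 0, 0, 0, 8.5], [0, 0, 0, 0, 0, 0, 8.5], [0, 0, 0, 0, 0, 0, 8.5], [0, 0, 0, 0, 0, 0, 8.5], [0, 0, 0, 0, 0, 0, 8.5], [0, 0, 0, 0, 0, 0, 8.5], [0, 0, 0, 0, 0, 0, 5], [0, 0, 0, 0, 0, 0, 0]])

```text
clock: 17.05
position: [517.6, 21.9, 140.2]
ee_rot: [-0.69, 0.724, 0.0, -0.0]
contact_force: [0.5, -0.2, 0.1]
gripper_width: -0.1
```

```bash
python3 -c "
from h import *
go(wor(-100,0,40))"
python3 w.py g6.png 245
```

```text
t 17.05 p [517.6  21.9 140.2] w -0.1 F [ 0.5 -0.2  0.1] toolx deg -92.81 z [-5.e-04  0.e+00 -1.e+00] bay [-143.4    0.9] j6 [ 0.36 -0.4 ]
tool shift cm [-4.34 -0.09 10.02]
t 17.05 p [517.6  21.9 140.2] w -0.1 F [ 0.5 -0.2  0.1] toolx deg -92.81 z [-5.e-04  0.e+00 -1.e+00] bay [-143.4    0.9] j6 [ 0.36 -0.4 ]
[266 228  42  34 988]
287.8613360323887 240.43724696356276 [517.35624074  13.78816998  50.        ] [-151.42534815    0.80021299]
heading from +y 6.143899581965654
```

View pics/g6.png

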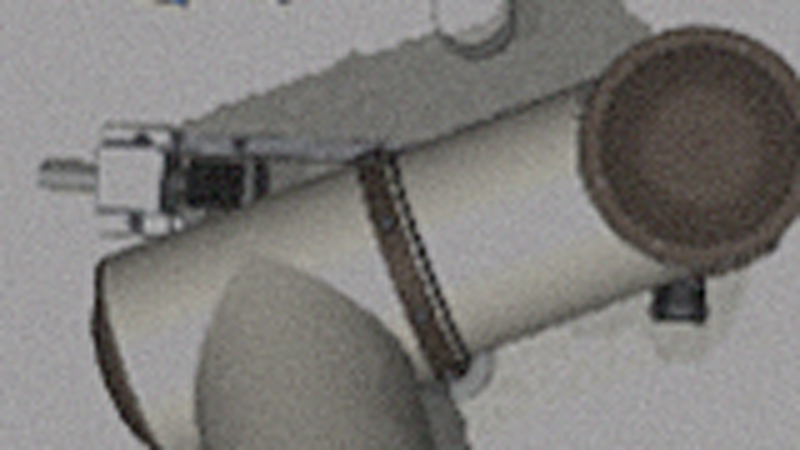

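The arm hides the wheel from above in this view. I'll come down well behind it and check by the scene camera.

servo_tool(rows=[[0, -1.5, -0.09, 0, 0, 0, 0], [0, -1.5, 0, 1, 0, 0, 0], [0, -0.8, 0, 3, 0, 0, 0], [0, 0, 0, 3, 0, 0, 0], [0, 0, 0, 2, 0, 0, 0], [0, 0, 0, 1, 0, 0, 0], [0, 0, 0, 0, 0, 0, 0], [0, 0, 0, 0, 0, 0, 0]])

```text
clock: 17.9
position: [521.3, 60.5, 40.7]
ee_rot: [-0.69, 0.724, -0.0, 0.0]
contact_force: [0.6, -0.1, -0.4]
gripper_width: 0.2
```

```bash
python3 -c "
from h import *
st()
b=shot('scene')['image'][170:260,270:390]
cv2.imwrite('pics/g7.png',cv2.resize(b,None,fx=6,fy=6,interpolation=2)[:,:,::-1])"
```

```text
t 17.9 p [521.3  60.5  40.7] w 0.2 F [ 0.6 -0.1 -0.4] toolx deg -92.75 z [ 1.e-03  2.e-04 -1.e+00] bay [-104.6   -0.9] j6 [ 0.43 -0.47]
```

View pics/g7.png

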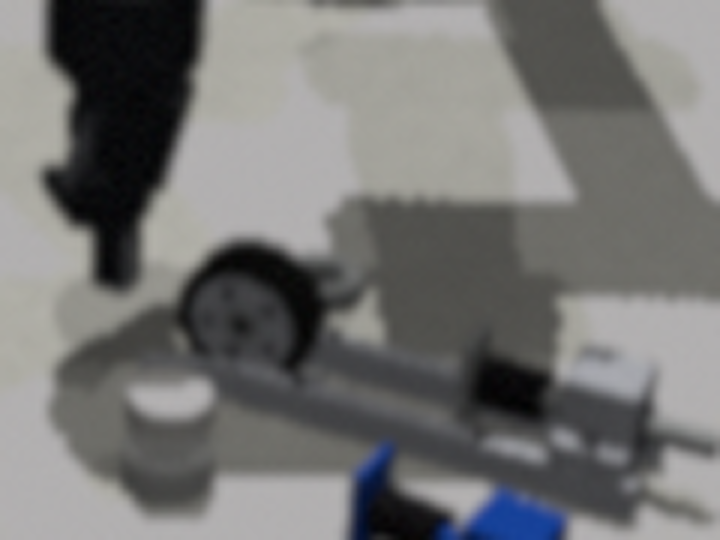

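The wheel stands upright where it was left, with the shut fingers behind it (crop 115,270). Rolling up the ramp.

servo_tool(rows=[[0, -0.3, 0.06, 0, 0, 0, 0], [0, -0.5, 0, 0, 0, 0, 0], [0, -0.5, 0, 0, 0, 0, 0], [0, -0.5, 0, 0, 0, 0, 0], [0, -0.4, 0, 0, 0, 0, 0], [0, -0.4, 0, 0, 0, 0, 0], [0, -0.4, 0, 0, 0, 0, 0], [0, -0.4, 0, 0, 0, 0, 0], [0, -0.4, 0, 0, 0, 0, 0], [0, -0.3, 0, 0, 0, 0, 0], [0, -0.3, 0, 0, 0, 0, 0], [0, -0.3, 0, 0, 0, 0, 0]])

```text
clock: 19.15
position: [522.3, 106.9, 40.3]
ee_rot: [-0.69, 0.724, 0.0, -0.0]
contact_force: [-0.3, -1.8, 2.6]
gripper_width: 0.5
```

servo_tool(rows=[[0, -0.2, 0, 0, 0, 0, 0], [0, -0.2, 0, 0, 0, 0, 0], [0, -0.2, 0, 0, 0, 0, 0], [0, -0.2, 0, 0, 0, 0, 0], [0, 0, 0, 0, 0, 0, 0], [0, 0, 0, 0, 0, 0, 0]])

```text
clock: 19.75
position: [522.9, 115.2, 40.2]
ee_rot: [-0.69, 0.724, 0.0, 0.0]
contact_force: [0.9, -0.1, -0.3]
gripper_width: 0.0
```

```bash
python3 -c "
from h import *
st()
d=shot('scene');g=cv2.cvtColor(d['image'],7)
for n in (-40,-20,-10,0,10,20,35): print(n,np.round(px(d,wor(n,-12,35)),1))
b=d['image'][170:260,270:390]
cv2.imwrite('pics/g8.png',cv2.resize(b,None,fx=6,fy=6,interpolation=2)[:,:,::-1])"
```

```text
t 19.75 p [522.9 115.2  40.2] w 0.0 F [ 0.9 -0.1 -0.3] toolx deg -92.81 z [ 4.e-04  5.e-04 -1.e+00] bay [-49.9   0.2] j6 [ 0.52 -0.57]
-40 [307.7 222.8]
-20 [314.1 224.6]
-10 [317.3 225.5]
0 [320.5 226.4]
10 [323.8 227.3]
20 [327.1 228.3]
35 [332.1 229.7]
```

View pics/g8.png

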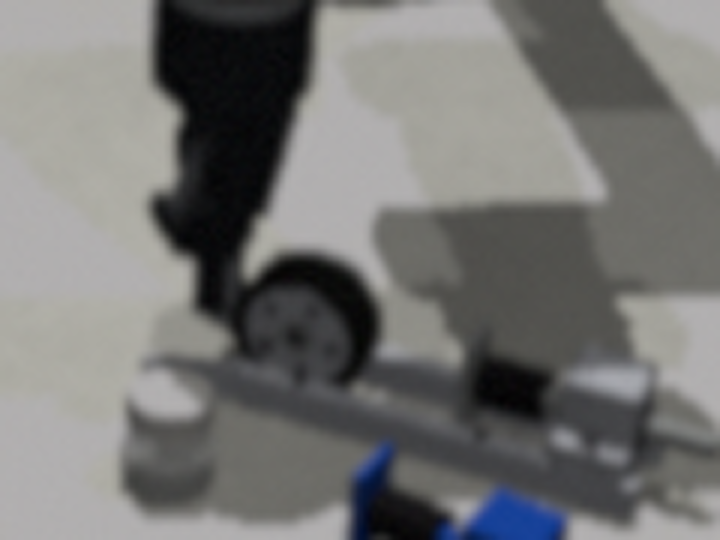

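The wheel is on the ramp near the drop edge (hub at crop (297,335), bay x≈-3) and upright. Easing it over.

servo_tool(rows=[[0, -0.15, 0, 0, 0, 0, 0], [0, -0.15, 0, 0, 0, 0, 0], [0, -0.15, 0, 0, 0, 0, 0], [0, -0.15, 0, 0, 0, 0, 0], [0, -0.15, 0, 0, 0, 0, 0], [0, -0.15, 0, 0, 0, 0, 0], [0, -0.15, 0, 0, 0, 0, 0], [0, -0.15, 0, 0, 0, 0, 0], [0, -0.15, 0, 0, 0, 0, 0], [0, -0.15, 0, 0, 0, 0, 0], [0, 0, 0, 0, 0, 0, 0], [0, 0, 0, 0, 0, 0, 0]])

```text
clock: 21.0
position: [523.5, 129.9, 40.3]
ee_rot: [-0.69, 0.724, 0.0, -0.0]
contact_force: [0.6, 0.8, -0.4]
gripper_width: 0.2
```

```bash
cat > hub.py <<'E'
from h import *
st()
d=shot('scene');g=cv2.cvtColor(d['image'],7)
# wheel left edge/tread: dark blob bounds in scene around wheel
r=g[205:245,295:345];m=(r<45).astype('uint8')
n,L,S,C=cv2.connectedComponentsWithStats(m)
for i in range(1,n):
    if S[i,4]>15: print((S[i,:4]+[295,205,0,0]).tolist(),S[i,4],(C[i]+[295,205]).round(1))
E
python3 hub.py
```

```text
t 21.0 p [523.5 129.9  40.3] w 0.2 F [ 0.6  0.8 -0.4] toolx deg -92.81 z [-0.  0. -1.] bay [-35.2   0.3] j6 [ 0.54 -0.59]
[301, 205, 17, 19] 174 [309.2 211.6]
[321, 217, 24, 21] 189 [335.1 224.3]
```

The wheel has gone over and rolled ahead to the buffer. Following gently.

servo_tool(rows=[[0, -0.2, 0, 0, 0, 0, 0], [0, -0.2, 0, 0, 0, 0, 0], [0, -0.2, 0, 0, 0, 0, 0], [0, -0.2, 0, 0, 0, 0, 0], [0, -0.2, 0, 0, 0, 0, 0], [0, -0.2, 0, 0, 0, 0, 0], [0, -0.2, 0, 0, 0, 0, 0], [0, -0.1, 0, 0, 0, 0, 0], [0, -0.1, 0, 0, 0, 0, 0], [0, 0, 0, 0, 0, 0, 0], [0, 0, 0, 0, 0, 0, 0]])

```text
clock: 22.15
position: [524.3, 145.8, 40.3]
ee_rot: [-0.69, 0.724, -0.0, -0.0]
contact_force: [0.7, 1.0, 0.6]
gripper_width: -0.1
```

```bash
python3 hub.py
```

```text
t 22.15 p [524.3 145.8  40.3] w -0.1 F [0.7 1.  0.6] toolx deg -92.81 z [-0. -0. -1.] bay [-19.3   0.3] j6 [ 0.57 -0.62]
[306, 205, 18, 21] 199 [314.8 212.4]
[320, 217, 25, 21] 199 [334.8 224.7]
```

servo_tool(rows=[[0, -0.1, 0, 0, 0, 0, 0], [0, -0.1, 0, 0, 0, 0, 0], [0, -0.1, 0, 0, 0, 0, 0], [0, -0.1, 0, 0, 0, 0, 0], [0, -0.1, 0, 0, 0, 0, 0], [0, 0, 0, 0, 0, 0, 0]])

```text
clock: 22.8
position: [524.6, 151.0, 40.3]
ee_rot: [-0.69, 0.724, -0.0, 0.0]
contact_force: [0.2, 0.4, 0.6]
gripper_width: 0.0
```

servo_tool(rows=[[0, -0.1, 0, 0, 0, 0, 0], [0, -0.1, 0, 0, 0, 0, 0], [0, -0.1, 0, 0, 0, 0, 0], [0, -0.1, 0, 0, 0, 0, 0], [0, 0, 0, 0, 0, 0, 0]])

```text
clock: 23.3
position: [524.8, 155.0, 40.3]
ee_rot: [-0.69, 0.724, -0.0, 0.0]
contact_force: [0.8, 0.8, -0.6]
gripper_width: 0.4
```

servo_tool(rows=[[0, -0.1, 0, 0, 0, 0, 0], [0, -0.1, 0, 0, 0, 0, 0], [0, -0.1, 0, 0, 0, 0, 0], [0, 0, 0, 0, 0, 0, 0]])

```text
clock: 23.7
position: [524.9, 157.9, 40.3]
ee_rot: [-0.69, 0.724, -0.0, 0.0]
contact_force: [-0.3, 0.5, -0.4]
gripper_width: 0.0
```

```bash
python3 hub.py
```

```text
t 23.7 p [524.9 157.9  40.3] w 0.0 F [-0.3  0.5 -0.4] toolx deg -92.8 z [ 0.  0. -1.] bay [-7.1  0.2] j6 [ 0.59 -0.64]
[311, 205, 34, 33] 410 [326.2 218.4]
```

servo_tool(rows=[[0, -0.1, 0, 0, 0, 0, 0], [0, -0.1, 0, 0, 0, 0, 0], [0, 0, 0, 0, 0, 0, 0]])

```text
clock: 24.05
position: [525.1, 159.9, 40.3]
ee_rot: [-0.69, 0.724, -0.0, 0.0]
contact_force: [0.1, 0.3, -0.2]
gripper_width: -0.0
```

servo_tool(rows=[[0, -0.1, 0, 0, 0, 0, 0], [0, -0.1, 0, 0, 0, 0, 0], [0, 0, 0, 0, 0, 0, 0]])

```text
clock: 24.35
position: [525.2, 162.0, 40.3]
ee_rot: [-0.69, 0.724, -0.0, 0.0]
contact_force: [0.2, 0.6, 0.5]
gripper_width: -0.0
```

servo_tool(rows=[[0, -0.1, 0, 0, 0, 0, 0], [0, -0.1, 0, 0, 0, 0, 0], [0, 0, 0, 0, 0, 0, 0]])

```text
clock: 24.65
position: [524.8, 162.9, 40.4]
ee_rot: [-0.69, 0.724, -0.0, -0.001]
contact_force: [0.2, -5.1, 2.4]
gripper_width: 0.2
```

Contact at 5 N. Now drive the buffer 1 mm at a time.

servo_tool(rows=[[0, -0.1, 0, 0, 0, 0, 0], [0, -0.1, 0, 0, 0, 0, 0], [0, 0, 0, 0, 0, 0, 0]])

```text
clock: 24.95
position: [524.6, 164.0, 40.4]
ee_rot: [-0.689, 0.724, -0.0, -0.002]
contact_force: [0.4, -6.4, 4.0]
gripper_width: -0.1
```

servo_tool(rows=[[0, -0.1, 0, 0, 0, 0, 0], [0, -0.1, 0, 0, 0, 0, 0], [0, 0, 0, 0, 0, 0, 0]])

```text
clock: 25.25
position: [524.5, 165.8, 40.4]
ee_rot: [-0.689, 0.724, -0.0, -0.002]
contact_force: [-0.1, -8.6, 4.1]
gripper_width: 0.1
```

servo_tool(rows=[[0, -0.1, 0, 0, 0, 0, 0], [0, 0, 0, 0, 0, 0, 0]])

```text
clock: 25.45
position: [524.5, 166.7, 40.4]
ee_rot: [-0.689, 0.724, -0.0, -0.002]
contact_force: [1.3, -8.0, 4.1]
gripper_width: 0.1
```

servo_tool(rows=[[0, -0.1, 0, 0, 0, 0, 0], [0, -0.1, 0, 0, 0, 0, 0], [0, 0, 0, 0, 0, 0, 0]])

```text
clock: 25.75
position: [524.6, 168.7, 40.4]
ee_rot: [-0.689, 0.724, -0.0, -0.002]
contact_force: [-0.8, -7.9, 4.1]
gripper_width: -0.1
```

servo_tool(rows=[[0, -0.1, 0, 0, 0, 0, 0], [0, -0.05, 0, 0, 0, 0, 0], [0, 0, 0, 0, 0, 0, 0]])

```text
clock: 26.05
position: [524.7, 170.1, 40.4]
ee_rot: [-0.689, 0.724, -0.0, -0.002]
contact_force: [0.1, -7.9, 4.3]
gripper_width: -0.1
```

servo_tool(rows=[[0, -0.1, 0, 0, 0, 0, 0], [0, 0, 0, 0, 0, 0, 0]])

```text
clock: 26.25
position: [524.7, 171.1, 40.4]
ee_rot: [-0.689, 0.724, -0.0, -0.002]
contact_force: [-0.1, -8.8, 4.0]
gripper_width: -0.2
```

Still sliding at a steady 8 N.

servo_tool(rows=[[0, -0.1, 0, 0, 0, 0, 0], [0, 0, 0, 0, 0, 0, 0]])

```text
clock: 26.45
position: [524.8, 172.1, 40.4]
ee_rot: [-0.689, 0.724, -0.0, -0.002]
contact_force: [-0.4, -8.3, 4.9]
gripper_width: -0.4
```

servo_tool(rows=[[0, -0.1, 0, 0, 0, 0, 0], [0, 0, 0, 0, 0, 0, 0]])

```text
clock: 26.65
position: [524.8, 173.1, 40.4]
ee_rot: [-0.689, 0.724, -0.0, -0.002]
contact_force: [1.0, -8.1, 4.6]
gripper_width: 0.1
```

servo_tool(rows=[[0, -0.1, 0, 0, 0, 0, 0], [0, 0, 0, 0, 0, 0, 0]])

```text
clock: 26.85
position: [524.7, 173.7, 40.3]
ee_rot: [-0.689, 0.724, -0.0, -0.003]
contact_force: [-0.0, -9.8, 5.2]
gripper_width: -0.0
```

servo_tool(rows=[[0, -0.05, 0, 0, 0, 0, 0], [0, 0, 0, 0, 0, 0, 0]])

```text
clock: 27.05
position: [524.7, 173.8, 40.4]
ee_rot: [-0.689, 0.724, -0.0, -0.003]
contact_force: [0.2, -10.3, 4.9]
gripper_width: -0.1
```

Force rises and motion stops after about 11 mm of travel: the hard stop. Building up gradually.

servo_tool(rows=[[0, -0.05, 0, 0, 0, 0, 0], [0, 0, 0, 0, 0, 0, 0]])

```text
clock: 27.25
position: [524.6, 174.0, 40.4]
ee_rot: [-0.689, 0.725, -0.0, -0.003]
contact_force: [1.3, -12.6, 5.3]
gripper_width: -0.0
```

servo_tool(rows=[[0, -0.05, 0, 0, 0, 0, 0], [0, 0, 0, 0, 0, 0, 0]])

```text
clock: 27.45
position: [524.5, 174.2, 40.4]
ee_rot: [-0.689, 0.725, -0.0, -0.004]
contact_force: [0.4, -12.5, 5.4]
gripper_width: 0.4
```

servo_tool(rows=[[0, -0.05, 0, 0, 0, 0, 0], [0, 0, 0, 0, 0, 0, 0]])

```text
clock: 27.65
position: [524.4, 174.3, 40.4]
ee_rot: [-0.689, 0.725, -0.0, -0.004]
contact_force: [1.5, -13.4, 6.1]
gripper_width: 0.0
```

servo_tool(rows=[[0, -0.05, 0, 0, 0, 0, 0], [0, 0, 0, 0, 0, 0, 0]])

```text
clock: 27.85
position: [524.3, 174.5, 40.4]
ee_rot: [-0.689, 0.725, -0.0, -0.004]
contact_force: [2.1, -14.5, 7.6]
gripper_width: 0.1
```

servo_tool(rows=[[0, -0.05, 0, 0, 0, 0, 0], [0, 0, 0, 0, 0, 0, 0], [0, 0, 0, 0, 0, 0, 0]])

```text
clock: 28.15
position: [524.2, 174.6, 40.4]
ee_rot: [-0.689, 0.725, -0.001, -0.005]
contact_force: [1.4, -16.0, 6.5]
gripper_width: -0.1
```

servo_tool(rows=[[0, -0.02, 0, 0, 0, 0, 0], [0, 0, 0, 0, 0, 0, 0], [0, 0, 0, 0, 0, 0, 0], [0, 0, 0, 0, 0, 0, 0], [0, 0, 0, 0, 0, 0, 0], [0, 0, 0, 0, 0, 0, 0]])

```text
clock: 28.75
position: [524.2, 174.7, 40.4]
ee_rot: [-0.689, 0.725, -0.001, -0.005]
contact_force: [1.3, -15.7, 6.9]
gripper_width: 0.2
```

servo_tool(rows=[[0, 0, 0, 0, 0, 0, 0], [0, 0, 0, 0, 0, 0, 0], [0, 0, 0, 0, 0, 0, 0], [0, 0, 0, 0, 0, 0, 0], [0, 0, 0, 0, 0, 0, 0], [0, 0, 0, 0, 0, 0, 0], [0, 0, 0, 0, 0, 0, 0]])

```text
clock: 29.45
position: [524.2, 174.6, 40.4]
ee_rot: [-0.689, 0.725, -0.001, -0.005]
contact_force: [1.2, -16.4, 7.1]
gripper_width: -0.3
```

servo_tool(rows=[[0, 0.05, 0, 0, 0, 0, 0], [0, 0.05, 0, 0, 0, 0, 0], [0, 0.05, 0, 0, 0, 0, 0], [0, 0.05, 0, 0, 0, 0, 0], [0, 0.05, 0, 0, 0, 0, 0], [0, 0.05, 0, 0, 0, 0, 0], [0, 0.05, 0, 0, 0, 0, 0], [0, 0.05, 0, 0, 0, 0, 0], [0, 0.05, 0, 0, 0, 0, 0], [0, 0.05, 0, 0, 0, 0, 0], [0, 0, 0, 0, 0, 0, 0]])

```text
clock: 30.55
position: [525.1, 173.8, 40.0]
ee_rot: [-0.689, 0.724, 0.0, -0.001]
contact_force: [-0.5, -5.3, 1.6]
gripper_width: -0.0
```

servo_tool(rows=[[0, 0.03, 0, 0, 0, 0, 0], [0, 0.03, 0, 0, 0, 0, 0], [0, 0.03, 0, 0, 0, 0, 0], [0, 0.03, 0, 0, 0, 0, 0], [0, 0.03, 0, 0, 0, 0, 0], [0, 0.03, 0, 0, 0, 0, 0], [0, 0.03, 0, 0, 0, 0, 0], [0, 0, 0, 0, 0, 0, 0], [0, 0, 0, 0, 0, 0, 0]])

```text
clock: 31.45
position: [526.0, 172.8, 40.5]
ee_rot: [-0.69, 0.724, -0.0, 0.001]
contact_force: [0.6, -1.0, -1.3]
gripper_width: -0.1
```

```bash
python3 hub.py
```

```text
t 31.45 p [526.  172.8  40.5] w -0.1 F [ 0.6 -1.  -1.3] toolx deg -92.79 z [ 9.e-04  7.e-04 -1.e+00] bay [ 7.8 -0.1] j6 [ 0.61 -0.66]
[316, 205, 29, 30] 345 [327.6 217.2]
```

servo_tool(rows=[[0, 0.05, 0, 0, 0, 0, 0], [0, 0.05, 0, 0, 0, 0, 0], [0, 0.05, 0, 0, 0, 0, 0], [0, 0.05, 0, 0, 0, 0, 0], [0, 0.1, 0, 0, 0, 0, 0], [0, 0.2, 0, 0, 0, 0, 0], [0, 0.5, 0, 0, 0, 0, 0], [0, 1, 0, 0, 0, 0, 0], [0, 2, 0, 0, 0, 0, 0], [0, 2, 0, 0, 0, 0, 0], [0, 2, 0, -1, 0, 0, 0], [0, 1, 0, -3, 0, 0, 0]])

```text
clock: 32.7
position: [518.5, 79.5, 78.1]
ee_rot: [-0.689, 0.725, 0.002, -0.004]
contact_force: [1.0, -0.8, 0.6]
gripper_width: -0.6
```

servo_tool(rows=[[0, 2, 0, -3, 0, 0, 0], [0, 4, 0, -3, 0, 0, 0], [0, 5, 0, 0, 0, 0, 0], [0, 5, 0, 0, 0, 0, 0], [0, 5, 0, 0, 0, 0, 0], [0, 5, 0, 0, 0, 0, 0], [0, 5, 0, 0, 0, 0, 0], [0, 4, 0, 0, 0, 0, 0], [0, 0, 0, 0, 0, 0, 0], [0, 0, 0, 0, 0, 0, 0]])

```text
clock: 33.7
position: [502.9, -268.4, 139.9]
ee_rot: [-0.688, 0.725, 0.0, -0.0]
contact_force: [-0.5, 0.9, 0.2]
gripper_width: 0.3
```

```bash
python3 -c "
from h import *
st()
d=shot('top');s=shot('scene')
a=cv2.convertScaleAbs(cv2.resize(d['image'][210:270,150:270],(600,300),interpolation=2),alpha=1.5);b=cv2.resize(s['image'][200:250,300:400],(600,300),interpolation=2)
cv2.imwrite('pics/g9.png',np.vstack([a,b])[:,:,::-1])"
```

```text
t 33.7 p [ 502.9 -268.4  139.9] w 0.3 F [-0.5  0.9  0.2] toolx deg -92.98 z [-9.e-04  5.e-04 -1.e+00] bay [-434.     1.5] j6 [-0.21  0.15]
```

View pics/g9.png

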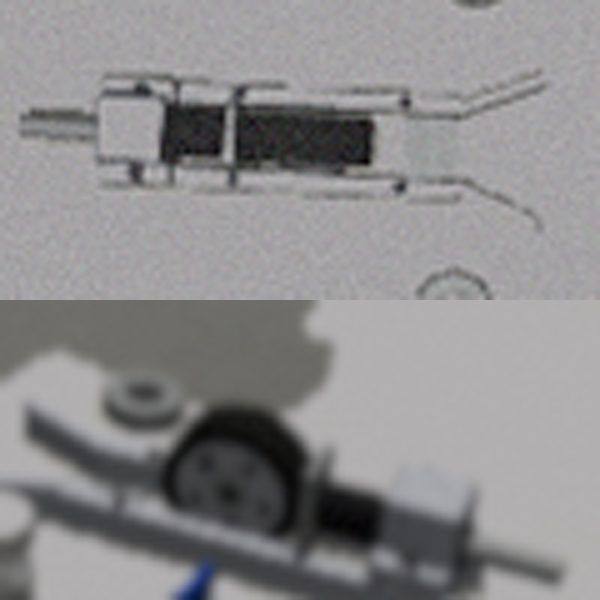

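The final view shows the wheel upright in the bay between the cheeks (top crop 305,137), against the retracted buffer plate (230,130), with ring, jar and blue unit in place. One check for rest, then hand in.

```bash
python3 -c "
from h import *
for k in range(4):
    d=shot('top');g=cv2.cvtColor(d['image'],7);m=(g[228:248,196:230]<60).astype('uint8')
    M=cv2.moments(m,True);u,v=M['m10']/M['m00']+196,M['m01']/M['m00']+228
    print(round(u,2),round(v,2),bay(onz(d,u,v,50)).round(1))
print(job_done())"
```

```text
209.67 237.11 [54.   0.4]
209.61 237.07 [54.1  0.3]
209.55 237.15 [54.3  0.5]
209.6 237.15 [54.1  0.5]
the job is handed in; nothing more can be done
None
```

The wheel is in the bay, upright against the pressed-in buffer, and the job is handed in at about 34 s of the 72 s allowed; no verdict came back.

- **Squaring up:** I gripped the wheel by its side faces and slid it on the bench onto the bay's centre line, without lifting it. It was then within 2 mm sideways and 0.7° of the bay's direction.
- **Rolling:** I caged it between the open fingers and rolled it about 115 mm, just over half a turn, to just before the ramp. Then I pushed it over the drop edge with shut fingers, and it rolled the last stretch to the buffer on its own.
- **Buffer:** Once in contact, the push held steady at about 8 N for about 11 mm. It then stiffened at about 6 N/mm, which matches the rubber at the hard stop. I held about 16 N at the wrist for 1.3 s, which I estimate left 12–16 N on the buffer, then backed off slowly.

**Last checks:**
- The wheel is upright between the cheeks against the buffer plate, about 0.4 mm off the centre line.
- It did not move over four frames.
- The arm is clear and touching nothing.
- The ring, the jar and the blue look-alike appeared unmoved; I did not look again at the driver, bracket, mug or collar.

**Less certain:**
- **Wheel position:** The image mask put the wheel's centre at 54 mm along the bay, close to the 56 mm limit. The wheel's edges in the picture suggest about 50 mm, and the finger contact about 53 mm. All are inside the limit, but with little margin.
- **Half turn:** I judged this from the distance rolled, not by seeing the mark.
- **Buffer force:** This is inferred from the wrist reading less friction at the bench.

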